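# Turn the keyed lid to its pin and press it home

## Task

The lid of the food canister on the packing counter is lying loose on its seal, turned the wrong way. Using only the fingertips and without gripping or lifting the lid, push it round (the black nub on it is there for that) until the notch in its edge meets the orange pin, then press it down gently until it is fully home, flush on the canister all round, and take the hand away. Leave the tumbler, the tin and the jar standing where they are.

Things in the scene. Friction and masses are not known exactly. Their poses are not given: they have to be found in the camera images.
- canister: Cream round canister, 180 mm across, 110 mm tall, fixed. Origin: centre of its underside; z up, +x points to the orange pin. The lid's spigot sits in a bore on its axis (play 1.5 mm). A rubber seal ring on top, 92 to 126 mm across, carries the lid 8 mm above the canister's top; pressed with about 6 to 9 N it sinks, and stays where it is left.
- pin (a point): Top centre of the orange pin, upright, 9 mm thick, 86 mm from the canister's axis, top 126 mm above the counter. An orange tooth 9 mm wide with a rounded top runs from it 20 mm towards the axis, standing 6.5 mm above the canister's top, under the lid's edge: the lid cannot go down unless its notch lies over the tooth.
- lid: Loose teal lid: disc 154 mm across, 8 mm thick, about 0.35 kg, with a 60 mm wide spigot reaching 26 mm below. Origin: on its axis at the disc's underside, 118 mm above the counter at the start, 110 mm when fully home; z up, +x points to the notch, -x to the nub. It starts turned any way but near its place, and turns either way round without limit.
- notch (a point): Centre of the notch in the lid's edge, on the lid's top face, 70 mm from its axis. The notch is an open slot 16 mm wide and 15 mm deep.
- nub (a point): Top centre of the black turning nub on the lid, opposite the notch, 55 mm from the lid's axis: an upright round peg 18 mm across and 18 mm tall above the lid's top face. Pushing it sideways along the circle with a few newtons turns the lid; the lid stops when the push stops.
- lid_center (a point): Centre of the lid's top face (in the middle of a flat cream spot 44 mm across): the place to press (about 10 to 15 N is enough, keep well under 40 N). 126 mm above the counter at the start, 118 mm when fully home.
- tumbler_mid (a point): Teal drinking tumbler, 76 mm across and 124 mm tall, loose bystander; point at its middle.
- tin_mid (a point): Food tin with a red band, 74 mm across and 110 mm tall, loose bystander; point at its middle.
- jar_mid (a point): Amber jar with a red cap, 72 mm across and 120 mm tall, loose bystander; point at its middle.
Not all that is in view belongs to the job. What is shaped like the lid but brown or pink is not meant.

How it is judged:
By the outcome, as a careful person would: the job done as asked, in the order asked, and still so for the second after the job is handed in, with the robot touching nothing.
It also fails if it takes over 67 s, if anything falls off the work surface, if the arm or the gripper's body presses on something with over 40 N, if the wrist force passes 120 N, or if a joint passes its speed limit or range.

## Robot

A 6-joint arm with a two-finger parallel gripper is mounted at the origin on the work surface. World frame = base frame: x ahead of the robot, y to its left, z up, the work surface at z = 0. Lengths are in mm, angles in rad, forces in N, time in s.
With the tool pointing down it reaches from about 350 to 875 mm from the base axis. Payload 4.2 kg.
Tool frame: the origin (TCP) lies midway between the tips of the shut fingers; the grasp point (between the pads) lies 19 mm behind it; z points along the fingers, y is the line along which they close (so a half turn about z gives the same grasp; the last joint's range is limited). The gripper opens to 85 mm and grips with 20 to 120 N. Pads are 22 mm wide; open, the fingers measure 114 mm over their backs; the gripper's body (76 mm by 85 mm) begins 54 mm behind the grasp point. The pads swing forward as they close: fully open they stand 13 mm farther back than shut.
Start: joints at [-1.079, 0.385, 0.008, 0, -1.194, -0.259], TCP at [144.207, -608.115, 231.312] pointing down, gripper open.
Joint ranges: [-3.14, 3.14], [-1.21, 2.06], [-1.07, 1.41], [-3.16, 2.05], [-2.99, -0.16], [-3.1, 3.1]. Speed limits (rad/s): [2.79, 2.79, 3.14, 3.14, 3.14, 3.14].

## Interface

Orientations are given as a unit quaternion [x, y, z, w].
In Python, from bench import arm gives the robot as it stands. The module is installed in compiled form; this text tells all that it offers.
- The arm moves only by the shell command python3 -m handwheel 'ROWS' [OPENING]. ROWS is JSON, a list of rows, each an object of numbers: "x", "y", "z": the shift along the world's x, y, z each as a share of 20 cm, from -1 to 1; "ax", "ay", "az": the turn, a rotation vector about the world's x, y, z each as a share of 90 degrees, from -1 to 1. In form: [{"x": .., "y": .., "z": .., "ax": .., "ay": .., "az": ..}, ...]. A call has exactly 8 rows; each row shifts and turns the commanded pose from where the row before left it; what a row does not reach is not made up. A row lasts 1/10 s, in which the tool goes at most 50 mm and 8.59 degrees, less where a joint would pass 70% of its speed; a pose out of reach is approached as far as the arm can. A call with a number of a shift or a turn outside -1 to 1 is refused whole. A call with a gripper value outside its range is refused whole. OPENING is the opening, from -1 (shut) to 1 (fully open), set as the call begins (- or left out, the last holds). The fingers move at their own pace and stop on an object; the grip force is fixed at half the most. Time passes only in rows, so rows that do not move let the fingers close, or fill a call up. It gives the time, the measured TCP pose, the force, the opening and the grip force at its end, in the units of the state.
- arm.read_state(): the state, without advancing time (a new reading comes with each control period).
- arm.get_image(name): name is "side" or "top" or "wrist"; returns the picture (480x640x3 uint8, red, green, blue); there is no depth.
- arm.camera_params(name): a dict with "K" (3x3 intrinsics, pixels), "position" and "orientation" of the camera in the world. Camera axes: x right, y down, z forward; pixel columns grow to the right and rows downward; lengths in mm; the calibration is good to about 2 mm. A picture is of the moment at which its call begins: read the wrist's pose just before it. camera_params takes no time and is no camera call; for the wrist camera it gives the pose at the moment of the call.
- arm.job_done(): hands the job in; it is judged then, once.
The state is a dict: "clock": time; "joints": joint angles; "joint_vel": joint speeds; "joint_efforts": joint torques, N m; "position": TCP position; "ee_rot": TCP orientation; "contact_force": force on the tool from outside, world axes, zero at the start; "wrist_torque": the same for the moment, N m; "gripper_width": finger opening in mm; "grasp_force": force on a finger pad.
Only numpy, scipy, OpenCV 4.12 (cv2) and the standard library are available. Lean on these libraries where they do the work, as an engineer would, in place of code of your own. Each camera call takes 0.05 s, during which the arm holds its last target. There are 200 camera calls.

## Working session

There is one attempt and no reset: what is moved stays moved. The work goes in short steps, Python scripts to look and compute and a shell command to move; the robot and the scene stay as the last step left them, time stands still between calls to the robot, and variables do not carry over. Pictures are saved under pics/ and viewed, at most 10 in all, crops included, and the job is handed in when it is done.

```bash
mkdir -p pics
python3 - <<'E'
from bench import arm
import cv2,numpy as np,pickle
d={}
for n in("top","side"):
    p=arm.camera_params(n);im=arm.get_image(n);d[n]=(p,im)
    cv2.imwrite(f"pics/{n}0.png",im[:,:,::-1]);print(n,p)
pickle.dump(d,open("d0.pkl","wb"))
s=arm.read_state();print(s)
E
```

```text
top {'K': array([[487.40676537,   0.        , 321.64283471],
       [  0.        , 487.40676537, 246.82158429],
       [  0.        ,   0.        ,   1.        ]]), 'position': array([ 452.93576377,  -21.13676878, 1204.70527913]), 'orientation': array([ 0.70718512, -0.70509922,  0.03122746, -0.04182284])}
side {'K': array([[450.07892292,   0.        , 309.9998259 ],
       [  0.        , 450.07892292, 241.53514571],
       [  0.        ,   0.        ,   1.        ]]), 'position': array([183.92090782, 558.86613423, 872.46009497]), 'orientation': array([-0.27673497,  0.89122282, -0.34597348,  0.09716988])}
{'clock': 0.1, 'joints': array([-1.07940790e+00,  3.85481221e-01,  6.74148238e-03, -4.36789600e-04,
       -1.19399082e+00, -2.58602953e-01]), 'joint_vel': array([ 8.48714311e-05, -4.53380669e-04,  2.17566965e-03,  1.79523472e-03,
        5.33738242e-04, -2.18786092e-04]), 'joint_efforts': array([-1.10969195e-03, -3.93318307e+01,  1.88929957e+01,  4.19803664e+00,
       -2.59177548e-03,  1.03446399e-05]), 'position': array([ 144.07583612, -607.62393667,  230.32153825]), 'ee_rot': array([-1.16050049e-01,  9.93242875e-01,  9.74259092e-04, -1.65334185e-04]), 'contact_force': array([ 0.24422364, -0.82814555, -0.29477812]), 'wrist_torque': array([-0.03108541, -0.00401111,  0.04960237]), 'grasp_force': 0.0, 'gripper_width': 85.25805566831387}
```

View pics/top0.png

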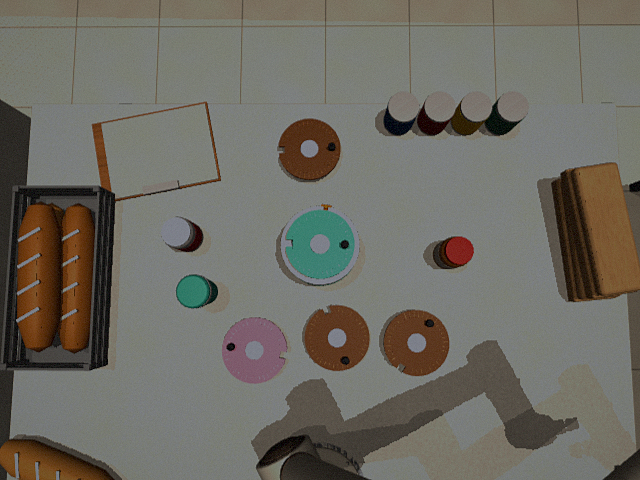

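View pics/side0.png

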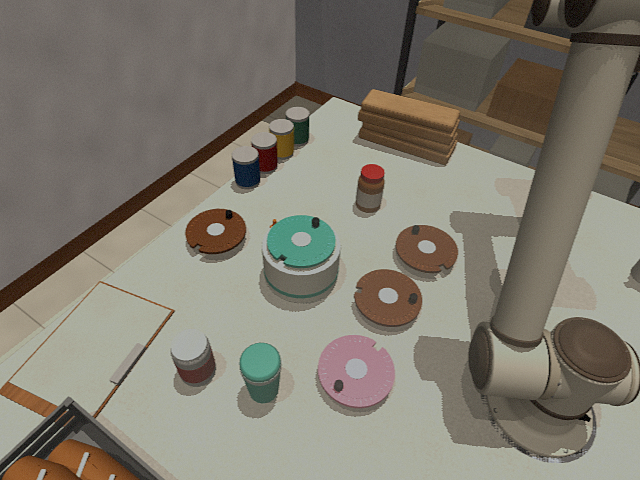

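The top view shows the teal lid centred near (320,244), with the nub at (344,244), the notch at (290,243) and the orange pin at (327,207). The side view agrees: nub (315,223), notch (281,260), pin (274,222). Next I'll turn these into positions.

```bash
cat > h.py <<'E'
import cv2,numpy as np
from scipy.spatial.transform import Rotation as R
def ray(p,uv):
    d=np.linalg.inv(p["K"])@[uv[0],uv[1],1]; return np.array(p["position"]),R.from_quat(p["orientation"]).apply(d)
def plane(p,uv,z):
    o,d=ray(p,uv); return o+d*(z-o[2])/d[2]
def blobs(im,lo,hi,roi,amin=8):
    x0,y0,x1,y1=roi; m=cv2.inRange(cv2.cvtColor(im[y0:y1,x0:x1],cv2.COLOR_RGB2HSV),lo,hi)
    n,l,s,c=cv2.connectedComponentsWithStats(m)
    return sorted([(int(s[i,4]),(c[i]+[x0,y0]).round(2)) for i in range(1,n) if s[i,4]>=amin],key=lambda t:-t[0])[:3]
def tri(a,b):
    (o1,d1),(o2,d2)=a,b; A=np.stack([d1,-d2],1); t=np.linalg.lstsq(A,o2-o1,rcond=None)[0]
    q1,q2=o1+d1*t[0],o2+d2*t[1]; return (q1+q2)/2,np.linalg.norm(q1-q2)
E
python3 - <<'E'
import pickle;from h import *
d=pickle.load(open("d0.pkl","rb"))
roi={"top":(275,195,365,290),"side":(255,205,345,300)}
teal=((70,70,60),(95,255,255));org=((5,120,80),(22,255,255));blk=((0,0,0),(179,255,45));cream=((0,0,110),(179,60,255))
for n in roi:
    p,im=d[n]
    print(n)
    for nm,(lo,hi),z in(("teal",teal,126),("orange",org,122),("black",blk,144)):
        for a,c in blobs(im,lo,hi,roi[n]): print(nm,a,c,plane(p,c,z).round(1))
    # spot
    x0,y0,x1,y1=(306,230,334,258) if n=="top" else (288,230,314,250)
    hs=cv2.cvtColor(im,cv2.COLOR_RGB2HSV)
    for a,c in blobs(im,(0,0,90),(179,60,255),(x0,y0,x1,y1)): print("spot",a,c,plane(p,c,126).round(1))
    m=cv2.inRange(hs,*teal); m2=np.zeros_like(m);x0,y0,x1,y1=roi[n];m2[y0:y1,x0:x1]=m[y0:y1,x0:x1]
    m2=cv2.morphologyEx(m2,cv2.MORPH_OPEN,np.ones((3,3)))
    ct=max(cv2.findContours(m2,0,1)[0],key=cv2.contourArea);ct=cv2.convexHull(ct)
    w=np.array([plane(p,q,126)[:2] for q in ct[:,0]],np.float32);print("circle",cv2.minEnclosingCircle(w))
    if n=="top":
        for nm,uv,z in(("tumbler",(194,290),124),("tin",(180,232),110),("jar",(459,250),120),("notch",(290,243),126)):print(nm,plane(p,uv,z).round(1))
a,b=[cv2.resize(d[n][1][y0:y1,x0:x1],(400,400),interpolation=cv2.INTER_NEAREST) for n,(x0,y0,x1,y1) in roi.items()]
cv2.imwrite("pics/z.png",np.hstack([a,b])[:,:,::-1])
E
```

```text
top
teal 3320 [319.57 243.86] [ 5.714e+02 -1.000e-01  1.260e+02]
orange 30 [326.   206.23] [657.2 -14.2 122. ]
black 50 [344.16 244.22] [568.8 -54.3 144. ]
spot 304 [319.47 243.58] [5.721e+02 1.000e-01 1.260e+02]
circle ((572.0450439453125, 0.08783188462257385), 77.28598022460938)
tumbler [468.1 278.  124. ]
tin [599.7 317.9 110. ]
jar [ 559.  -310.6  120. ]
notch [573.2  65.8 126. ]
side
teal 2511 [300.59 241.45] [568.3   4.2 126. ]
teal 140 [292.13 292.67] [502.3 128.8 126. ]
teal 16 [323.69 289.88] [453.6  86.4 126. ]
orange 21 [273.14 222.52] [656.8 -10.8 122. ]
black 47 [314.98 222.26] [565.9 -49.3 144. ]
black 9 [282.11 258.67] [562.9  80.1 144. ]
spot 234 [300.82 238.71] [572.6  -2.9 126. ]
circle ((571.6127319335938, -0.07429284602403641), 79.86577606201172)
```

View pics/z.png

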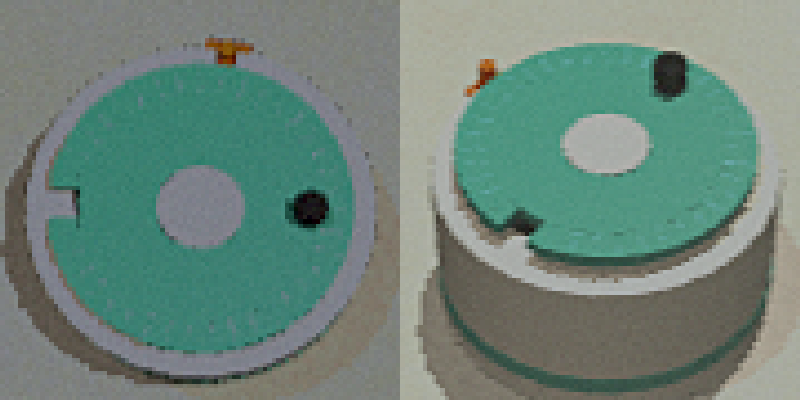

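Lid centre is (572,0) with radius 77 mm, which matches. The nub is at −93° (radius 54) and the pin at about −8.7° (radius 86). The lid needs about 96° clockwise, so I'll push the nub from its +x side. First I shut the gripper and travel there at height, turning the yaw about +164°.

```bash
R='x'
python3 -m handwheel '[{"x":0.096,"y":0.115,"az":0.076},{"x":0.096,"y":0.115,"az":0.076},{"x":0.096,"y":0.115,"az":0.076},{"x":0.096,"y":0.115,"az":0.076},{"x":0.096,"y":0.115,"az":0.076},{"x":0.096,"y":0.115,"az":0.076},{"x":0.096,"y":0.115,"az":0.076},{"x":0.096,"y":0.115,"az":0.076}]' -1
python3 -m handwheel '[{"x":0.096,"y":0.115,"az":0.076},{"x":0.096,"y":0.115,"az":0.076},{"x":0.096,"y":0.115,"az":0.076},{"x":0.096,"y":0.115,"az":0.076},{"x":0.096,"y":0.115,"az":0.076},{"x":0.096,"y":0.115,"az":0.076},{"x":0.096,"y":0.115,"az":0.076},{"x":0.096,"y":0.115,"az":0.076}]'
python3 -m handwheel '[{"x":0.096,"y":0.115,"az":0.076},{"x":0.096,"y":0.115,"az":0.076},{"x":0.096,"y":0.115,"az":0.076},{"x":0.096,"y":0.115,"az":0.076},{"x":0.096,"y":0.115,"az":0.076},{"x":0.096,"y":0.115,"az":0.076},{"x":0.096,"y":0.115,"az":0.076},{"x":0.096,"y":0.115,"az":0.076}]'
```

```text
invalid input at $[0]: expected keys x, y, z, ax, ay, az
invalid input at $[0]: expected keys x, y, z, ax, ay, az
invalid input at $[0]: expected keys x, y, z, ax, ay, az
```

All six keys are required.

```bash
python3 -m handwheel '[{"x":0.096,"y":0.115,"z":0,"ax":0,"ay":0,"az":0.076},{"x":0.096,"y":0.115,"z":0,"ax":0,"ay":0,"az":0.076},{"x":0.096,"y":0.115,"z":0,"ax":0,"ay":0,"az":0.076},{"x":0.096,"y":0.115,"z":0,"ax":0,"ay":0,"az":0.076},{"x":0.096,"y":0.115,"z":0,"ax":0,"ay":0,"az":0.076},{"x":0.096,"y":0.115,"z":0,"ax":0,"ay":0,"az":0.076},{"x":0.096,"y":0.115,"z":0,"ax":0,"ay":0,"az":0.076},{"x":0.096,"y":0.115,"z":0,"ax":0,"ay":0,"az":0.076}]' -1
python3 -m handwheel '[{"x":0.096,"y":0.115,"z":0,"ax":0,"ay":0,"az":0.076},{"x":0.096,"y":0.115,"z":0,"ax":0,"ay":0,"az":0.076},{"x":0.096,"y":0.115,"z":0,"ax":0,"ay":0,"az":0.076},{"x":0.096,"y":0.115,"z":0,"ax":0,"ay":0,"az":0.076},{"x":0.096,"y":0.115,"z":0,"ax":0,"ay":0,"az":0.076},{"x":0.096,"y":0.115,"z":0,"ax":0,"ay":0,"az":0.076},{"x":0.096,"y":0.115,"z":0,"ax":0,"ay":0,"az":0.076},{"x":0.096,"y":0.115,"z":0,"ax":0,"ay":0,"az":0.076}]'
```

```text
clock: 0.9
position: [298.2, -422.9, 230.9]
ee_rot: [-0.562, 0.827, 0.0, -0.0]
contact_force: [0.3, 0.1, 0.1]
gripper_width: 0.2
grasp_force: 0.0
clock: 1.7
position: [451.8, -238.9, 231.0]
ee_rot: [0.879, -0.477, -0.0, 0.0]
contact_force: [0.1, -1.2, 0.1]
gripper_width: 0.1
grasp_force: 0.0
```

```bash
python3 -m handwheel '[{"x":0.096,"y":0.115,"z":0,"ax":0,"ay":0,"az":0.076},{"x":0.096,"y":0.115,"z":0,"ax":0,"ay":0,"az":0.076},{"x":0.096,"y":0.115,"z":0,"ax":0,"ay":0,"az":0.076},{"x":0.096,"y":0.115,"z":0,"ax":0,"ay":0,"az":0.076},{"x":0.096,"y":0.115,"z":0,"ax":0,"ay":0,"az":0.076},{"x":0.096,"y":0.115,"z":0,"ax":0,"ay":0,"az":0.076},{"x":0.096,"y":0.115,"z":0,"ax":0,"ay":0,"az":0.076},{"x":0.096,"y":0.115,"z":0,"ax":0,"ay":0,"az":0.076}]'
python3 - <<'E'
from bench import arm
import cv2,pickle
p=arm.camera_params("wrist");im=arm.get_image("wrist")
cv2.imwrite("pics/w1.png",im[:,:,::-1]);pickle.dump((p,im),open("w1.pkl","wb"))
print(p);s=arm.read_state();print(s["position"],s["joints"].round(3))
E
```

```text
clock: 2.5
position: [605.4, -55.0, 230.8]
ee_rot: [1.0, -0.019, -0.001, -0.0]
contact_force: [0.6, 0.1, -0.3]
gripper_width: 0.1
grasp_force: 0.0
{'K': array([[400.62776486,   0.        , 318.36251811],
       [  0.        , 400.62776486, 238.40901244],
       [  0.        ,   0.        ,   1.        ]]), 'position': array([689.54114983, -58.01598473, 372.69335528]), 'orientation': array([-0.68368718,  0.71070155,  0.11919814, -0.11518228])}
[608.24017776 -52.28900398 230.26144358] [ 0.179  0.36  -0.032 -0.    -1.177  1.359]
```

View pics/w1.png

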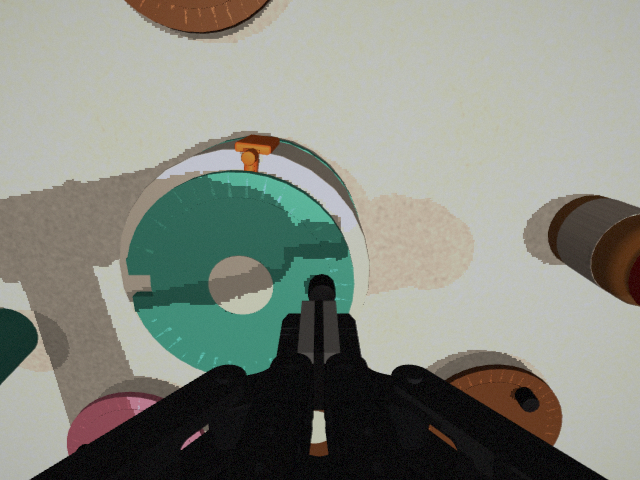

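The wrist view shows the lid, with the nub at (321,285) just ahead of the fingertips, and the pin at (250,157) with its tooth. The spot beside the nub is clear, so I descend there.

```bash
python3 -m handwheel '[{"x":0,"y":0,"z":-0.12,"ax":0,"ay":0,"az":0},{"x":0,"y":0,"z":-0.12,"ax":0,"ay":0,"az":0},{"x":0,"y":0,"z":-0.12,"ax":0,"ay":0,"az":0},{"x":0,"y":0,"z":-0.10,"ax":0,"ay":0,"az":0},{"x":0,"y":0,"z":-0.03,"ax":0,"ay":0,"az":0},{"x":0,"y":0,"z":0,"ax":0,"ay":0,"az":0},{"x":0,"y":0,"z":0,"ax":0,"ay":0,"az":0},{"x":0,"y":0,"z":0,"ax":0,"ay":0,"az":0}]'
python3 - <<'E'
import numpy as np
C=np.array([572,0.2])
P=[]
for th in np.arange(-93,-190,-8):
    a=np.radians(th);t=np.array([np.sin(a),-np.cos(a)]);p=C+55*np.array([np.cos(a),np.sin(a)])-20*t;P.append(p)
P=np.array(P);print(P.round(1));print((np.diff(P,axis=0)/200).round(3))
E
```

```text
clock: 3.35
position: [605.8, -56.1, 134.7]
ee_rot: [1.0, -0.022, 0.001, -0.0]
contact_force: [-0.1, 0.2, -0.1]
gripper_width: 0.1
grasp_force: 0.0
[[589.1 -55.8]
 [581.1 -57.6]
 [573.  -58.3]
 [564.9 -57.9]
 [556.8 -56.3]
 [549.1 -53.7]
 [541.8 -50. ]
 [535.2 -45.3]
 [529.2 -39.7]
 [524.1 -33.4]
 [519.8 -26.4]
 [516.7 -18.8]
 [514.5 -10.9]]
[[-0.04  -0.009]
 [-0.041 -0.004]
 [-0.041  0.002]
 [-0.04   0.008]
 [-0.039  0.013]
 [-0.036  0.019]
 [-0.033  0.023]
 [-0.03   0.028]
 [-0.026  0.032]
 [-0.021  0.035]
 [-0.016  0.038]
 [-0.011  0.039]]
```

```bash
python3 -m handwheel '[{"x":-0.02,"y":0,"z":-0.01,"ax":0,"ay":0,"az":0},{"x":-0.02,"y":0,"z":0,"ax":0,"ay":0,"az":0},{"x":-0.02,"y":0,"z":0,"ax":0,"ay":0,"az":0},{"x":-0.02,"y":0,"z":0,"ax":0,"ay":0,"az":0},{"x":-0.02,"y":-0.004,"z":0,"ax":0,"ay":0,"az":-0.044},{"x":-0.02,"y":-0.004,"z":0,"ax":0,"ay":0,"az":-0.044},{"x":-0.02,"y":-0.002,"z":0,"ax":0,"ay":0,"az":-0.044},{"x":-0.02,"y":-0.002,"z":0,"ax":0,"ay":0,"az":-0.044}]'
python3 -m handwheel '[{"x":-0.02,"y":0.001,"z":0,"ax":0,"ay":0,"az":-0.044},{"x":-0.02,"y":0.001,"z":0,"ax":0,"ay":0,"az":-0.044},{"x":-0.02,"y":0.004,"z":0,"ax":0,"ay":0,"az":-0.044},{"x":-0.02,"y":0.004,"z":0,"ax":0,"ay":0,"az":-0.044},{"x":0,"y":0,"z":0,"ax":0,"ay":0,"az":0},{"x":0,"y":0,"z":0,"ax":0,"ay":0,"az":0},{"x":0,"y":0,"z":0,"ax":0,"ay":0,"az":0},{"x":0,"y":0,"z":0,"ax":0,"ay":0,"az":0}]'
python3 - <<'E'
from bench import arm
from h import *
p=arm.camera_params("top");im=arm.get_image("top")
p2=arm.camera_params("wrist");im2=arm.get_image("wrist")
cv2.imwrite("pics/a.png",np.hstack([cv2.resize(im[195:295,270:370],(400,400)),cv2.resize(im2[100:420,150:470],(400,400))])[:,:,::-1])
E
```

```text
clock: 4.15
position: [572.9, -58.6, 131.6]
ee_rot: [0.987, -0.161, 0.0, -0.0]
contact_force: [0.6, -0.9, 0.1]
gripper_width: 0.2
grasp_force: 0.2
clock: 4.95
position: [557.1, -56.5, 131.3]
ee_rot: [0.956, -0.294, 0.0, -0.0]
contact_force: [0.6, -0.7, -0.1]
gripper_width: -0.1
grasp_force: 0.0
```

View pics/a.png

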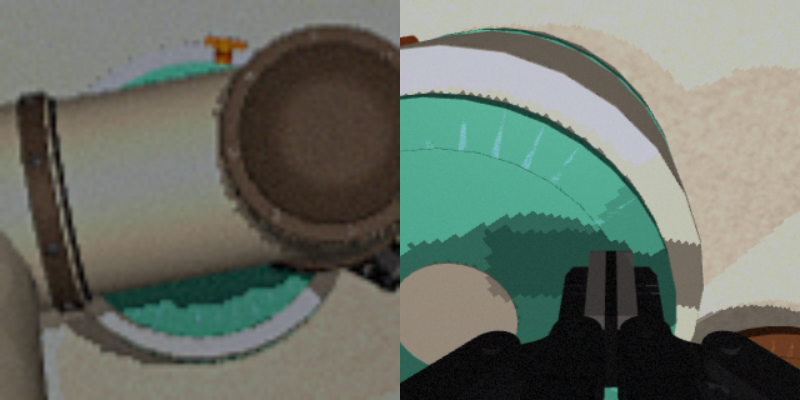

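The nub is hidden behind the fingers, which fits with it being pushed. I continue along the arc and stop about 12° short.

```bash
python3 -m handwheel '[{"x":-0.019,"y":0.006,"z":0,"ax":0,"ay":0,"az":-0.044},{"x":-0.019,"y":0.007,"z":0,"ax":0,"ay":0,"az":-0.044},{"x":-0.018,"y":0.009,"z":0,"ax":0,"ay":0,"az":-0.044},{"x":-0.018,"y":0.010,"z":0,"ax":0,"ay":0,"az":-0.044},{"x":-0.017,"y":0.011,"z":0,"ax":0,"ay":0,"az":-0.044},{"x":-0.016,"y":0.012,"z":0,"ax":0,"ay":0,"az":-0.044},{"x":-0.015,"y":0.014,"z":0,"ax":0,"ay":0,"az":-0.044},{"x":-0.015,"y":0.014,"z":0,"ax":0,"ay":0,"az":-0.044}]'
python3 -m handwheel '[{"x":-0.013,"y":0.016,"z":0,"ax":0,"ay":0,"az":-0.044},{"x":-0.013,"y":0.016,"z":0,"ax":0,"ay":0,"az":-0.044},{"x":-0.011,"y":0.017,"z":0,"ax":0,"ay":0,"az":-0.044},{"x":-0.010,"y":0.018,"z":0,"ax":0,"ay":0,"az":-0.044},{"x":0,"y":0,"z":0,"ax":0,"ay":0,"az":0},{"x":0,"y":0,"z":0,"ax":0,"ay":0,"az":0},{"x":0,"y":0,"z":0,"ax":0,"ay":0,"az":0},{"x":0,"y":0,"z":0,"ax":0,"ay":0,"az":0}]'
python3 - <<'E'
from bench import arm
from h import *
im={n:arm.get_image(n) for n in("top","side","wrist")}
f=lambda a:cv2.resize(a,(260,260),interpolation=cv2.INTER_CUBIC)
cv2.imwrite("pics/b.png",np.hstack([f(im["top"][195:295,270:370]),f(im["side"][200:300,250:350]),f(im["wrist"][60:460,120:520])])[:,:,::-1])
E
```

```text
clock: 5.85
position: [529.7, -39.9, 131.3]
ee_rot: [0.839, -0.545, 0.0, -0.0]
contact_force: [-0.2, -1.1, -0.8]
gripper_width: 0.2
grasp_force: 0.2
clock: 6.65
position: [520.3, -26.6, 131.3]
ee_rot: [0.757, -0.654, -0.0, 0.0]
contact_force: [-0.8, 0.2, -0.4]
gripper_width: 0.4
grasp_force: 0.0
```

View pics/b.png

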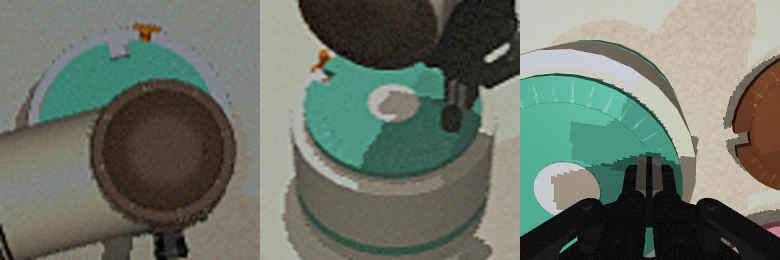

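The notch is visible in the top view at about (316,213), with the pin at (326,207): roughly 10–12° left, as planned. I'll measure the remaining angle.

```bash
cat > m.py <<'E'
from bench import arm
from h import *
def angles(k=4):
    p=arm.camera_params("top");im=np.mean([arm.get_image("top") for _ in range(k)],0).astype(np.uint8)
    hsv=cv2.cvtColor(im,cv2.COLOR_RGB2HSV).astype(np.float32)
    C=np.array([572.,0.1]); Ri=R.from_quat(p["orientation"]).inv()
    def samp(r,a,z):
        X=np.stack([C[0]+r*np.cos(a),C[1]+r*np.sin(a),np.full_like(a,z)],1)
        q=Ri.apply(X-p["position"])@p["K"].T; q=(q[:,:2]/q[:,2:]).astype(np.float32)
        return cv2.remap(hsv,q[:,:1],q[:,1:],cv2.INTER_LINEAR)[:,0]
    a=np.radians(np.arange(-40,60,.25)); out=[]
    for r in (66,68,70,72,74):
        s=samp(r,a,126)[:,1]; hi=np.median(s); lo=s.min(); w=np.clip((hi-s)/(hi-lo)-.35,0,None); pk=a[w.argmax()]
        w[abs(a-pk)>np.radians(12)]=0
        out.append(np.degrees((w*a).sum()/w.sum()))
    print("notch",np.round(out,2))
    hs=blobs(im,(5,120,80),(22,255,255),(300,195,350,225))
    x0,y0=300,195;m=cv2.inRange(cv2.cvtColor(im[y0:225,x0:350],cv2.COLOR_RGB2HSV),(5,110,70),(22,255,255))
    for y in range(m.shape[0]):
        xs=np.flatnonzero(m[y])
        if len(xs):
            P=plane(p,(xs.mean()+x0,y+y0),118)[:2]-C; print("orange",len(xs),P.round(1),"ang",np.degrees(np.arctan2(P[1],P[0])).round(2))
    return im
if __name__=="__main__":
    im=angles()
E
python3 m.py
python3 - <<'E'
import pickle;from h import *
p,im=pickle.load(open("w1.pkl","rb"))
for z in(126,116.5):
    for a,c in blobs(im,(5,130,120),(22,255,255),(225,145,275,175)): print(z,a,c,plane(p,c,z).round(1))
print("pin top",plane(p,(250,157),126))
E
```

```text
notch [8.37 8.31 8.42 8.23 8.07]
orange 2 [91.  -6.3] ang -3.96
orange 10 [ 88.8 -13.1] ang -8.39
orange 9 [ 86.5 -16.5] ang -10.8
orange 5 [ 84.2 -15.1] ang -10.2
orange 3 [ 81.9 -14.2] ang -9.87
orange 4 [ 79.6 -13.1] ang -9.36
orange 3 [ 77.3 -14.3] ang -10.45
126 506 [251.57 155.01] [659.4 -16.4 126. ]
116.5 506 [251.57 155.01] [658.3 -14.8 116.5]
pin top [658.271081   -15.34501704 126.        ]
```

Tooth at −9.9°, notch at +8.3°, so about 18° remains. I go 16°, then measure again.

```bash
python3 -m handwheel '[{"x":-0.009,"y":0.019,"z":0,"ax":0,"ay":0,"az":-0.044},{"x":-0.008,"y":0.019,"z":0,"ax":0,"ay":0,"az":-0.044},{"x":-0.006,"y":0.019,"z":0,"ax":0,"ay":0,"az":-0.044},{"x":-0.005,"y":0.02,"z":0,"ax":0,"ay":0,"az":-0.044},{"x":0,"y":0,"z":0,"ax":0,"ay":0,"az":0},{"x":0,"y":0,"z":0,"ax":0,"ay":0,"az":0},{"x":0,"y":0,"z":0,"ax":0,"ay":0,"az":0},{"x":0,"y":0,"z":0,"ax":0,"ay":0,"az":0}]'
python3 m.py
```

```text
clock: 7.8
position: [514.6, -11.2, 131.3]
ee_rot: [-0.659, 0.752, 0.0, -0.0]
contact_force: [0.4, -0.4, -0.7]
gripper_width: -0.2
grasp_force: 0.0
notch [-5.02 -5.54 -5.64 -6.09 -7.09]
orange 2 [91.  -6.3] ang -3.96
orange 10 [ 88.8 -13.1] ang -8.39
orange 9 [ 86.5 -16.5] ang -10.8
orange 5 [ 84.2 -15.1] ang -10.2
orange 3 [ 81.9 -14.2] ang -9.87
orange 4 [ 79.6 -13.1] ang -9.36
orange 4 [ 77.3 -13.1] ang -9.64
orange 3 [ 75. -12.] ang -9.09
orange 4 [ 72.7 -10.9] ang -8.51
orange 4 [ 70.4 -10.9] ang -8.79
orange 4 [ 68.1 -10.9] ang -9.08
orange 4 [ 65.9 -10.9] ang -9.4
```

```bash
cat > m2.py <<'E'
from bench import arm
from h import *
p=arm.camera_params("top");im=np.mean([arm.get_image("top") for _ in range(8)],0).astype(np.float32)
C=np.array([572.,0.1]); Ri=R.from_quat(p["orientation"]).inv()
def samp(r,a,z):
    X=np.stack([C[0]+r*np.cos(a),C[1]+r*np.sin(a),np.full_like(a,z)],1)
    q=Ri.apply(X-p["position"])@p["K"].T; q=(q[:,:2]/q[:,2:]).astype(np.float32)
    return cv2.remap(im,q[:,:1],q[:,1:],cv2.INTER_LINEAR)[:,0]
d=np.arange(-30,15,.1);a=np.radians(d)
for r in(66,69,72,75):
    s=samp(r,a,126); g=s[:,1]-s[:,0]          # teal: G>>R
    h=np.median(g)/2; on=d[(g<h)]; on=on[abs(on+8)<14]
    t=samp(r,a,116.5); o=np.clip(t[:,0]-t[:,2]-25,0,None); o[abs(d+9)>10]=0
    print(r,"gap",on.min().round(1),on.max().round(1),"mid",((on.min()+on.max())/2).round(2),"tooth",((o*d).sum()/max(o.sum(),1e-6)).round(2), o.max().round())
c=im[195:235,300:350].astype(np.uint8);cv2.imwrite("pics/c.png",cv2.resize(c,(750,600),interpolation=cv2.INTER_CUBIC)[:,:,::-1])
E
python3 m2.py
```

```text
66 gap -15.3 -1.6 mid -8.45 tooth -9.31 65.0
69 gap -14.8 -1.8 mid -8.3 tooth -9.25 111.0
72 gap -14.5 -2.0 mid -8.25 tooth -9.28 110.0
75 gap -14.4 -1.7 mid -8.05 tooth -9.05 109.0
```

View pics/c.png

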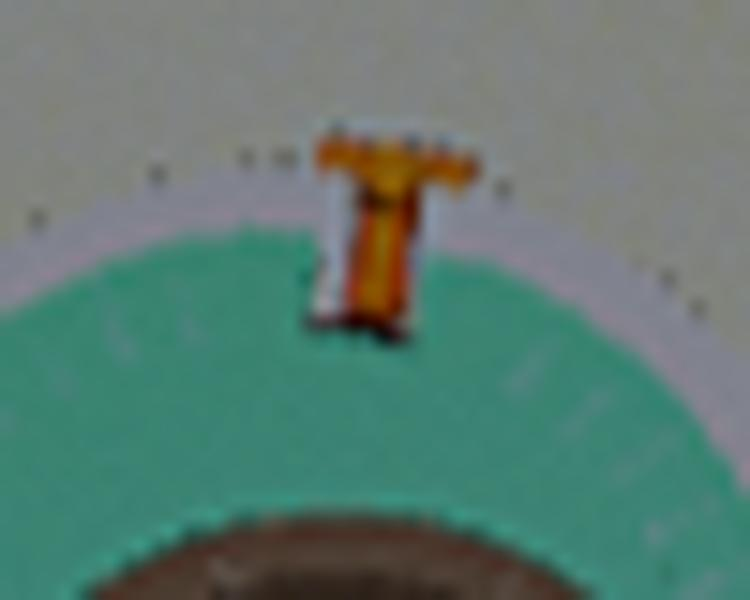

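The crop shows the tooth inside the notch but nearer its right edge (gap 310–412, tooth 347–410 at row 300). About 1–1.5° more clockwise is needed.

```bash
python3 -m handwheel '[{"x":-0.001,"y":0.004,"z":0,"ax":0,"ay":0,"az":-0.008},{"x":0,"y":0.003,"z":0,"ax":0,"ay":0,"az":-0.008},{"x":0,"y":0,"z":0,"ax":0,"ay":0,"az":0},{"x":0,"y":0,"z":0,"ax":0,"ay":0,"az":0},{"x":0,"y":0,"z":0,"ax":0,"ay":0,"az":0},{"x":0,"y":0,"z":0,"ax":0,"ay":0,"az":0},{"x":0,"y":0,"z":0,"ax":0,"ay":0,"az":0},{"x":0,"y":0,"z":0,"ax":0,"ay":0,"az":0}]'
python3 m2.py
```

```text
clock: 9.2
position: [514.4, -9.7, 131.3]
ee_rot: [-0.65, 0.76, 0.0, 0.0]
contact_force: [-0.1, -0.2, 0.1]
gripper_width: 0.0
grasp_force: 0.0
66 gap -15.8 -2.1 mid -8.95 tooth -9.02 63.0
69 gap -15.4 -2.3 mid -8.85 tooth -9.34 110.0
72 gap -15.2 -2.7 mid -8.95 tooth -9.25 110.0
75 gap -15.5 -2.5 mid -9.0 tooth -9.04 109.0
```

View pics/c.png

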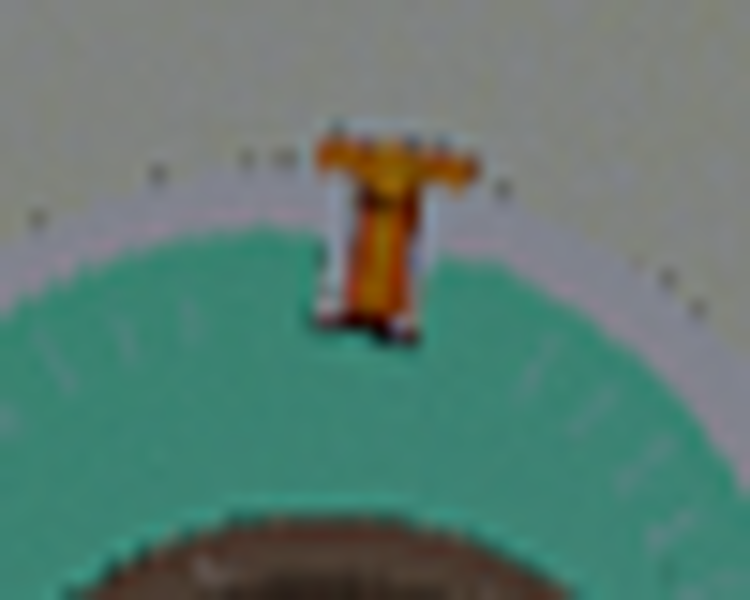

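The notch and tooth are now centred to within 0.3°, with white slivers on both sides. I back off, rise, move over the centre and come down close.

```bash
python3 -m handwheel '[{"x":-0.005,"y":-0.04,"z":0,"ax":0,"ay":0,"az":0},{"x":-0.005,"y":-0.04,"z":0,"ax":0,"ay":0,"az":0},{"x":0,"y":0,"z":0.1,"ax":0,"ay":0,"az":0},{"x":0,"y":0,"z":0.1,"ax":0,"ay":0,"az":0},{"x":0.1,"y":0.043,"z":0,"ax":0,"ay":0,"az":0},{"x":0.1,"y":0.043,"z":0,"ax":0,"ay":0,"az":0},{"x":0.098,"y":0.043,"z":0,"ax":0,"ay":0,"az":0},{"x":0,"y":0,"z":0,"ax":0,"ay":0,"az":0}]'
python3 -m handwheel '[{"x":0,"y":0,"z":-0.1,"ax":0,"ay":0,"az":0},{"x":0,"y":0,"z":-0.08,"ax":0,"ay":0,"az":0},{"x":0,"y":0,"z":-0.02,"ax":0,"ay":0,"az":0},{"x":0,"y":0,"z":-0.01,"ax":0,"ay":0,"az":0},{"x":0,"y":0,"z":0,"ax":0,"ay":0,"az":0},{"x":0,"y":0,"z":0,"ax":0,"ay":0,"az":0},{"x":0,"y":0,"z":0,"ax":0,"ay":0,"az":0},{"x":0,"y":0,"z":0,"ax":0,"ay":0,"az":0}]'
```

```text
clock: 10.4
position: [573.9, 0.2, 171.0]
ee_rot: [-0.65, 0.76, -0.0, 0.0]
contact_force: [-0.1, 0.9, -0.4]
gripper_width: -0.0
grasp_force: 0.0
clock: 11.2
position: [572.2, 0.1, 129.9]
ee_rot: [-0.65, 0.76, -0.0, 0.0]
contact_force: [0.7, -0.6, 0.4]
gripper_width: 0.1
grasp_force: 0.0
```

```bash
python3 -m handwheel '[{"x":0,"y":0,"z":-0.005,"ax":0,"ay":0,"az":0},{"x":0,"y":0,"z":-0.005,"ax":0,"ay":0,"az":0},{"x":0,"y":0,"z":-0.005,"ax":0,"ay":0,"az":0},{"x":0,"y":0,"z":-0.005,"ax":0,"ay":0,"az":0},{"x":0,"y":0,"z":-0.005,"ax":0,"ay":0,"az":0},{"x":0,"y":0,"z":-0.005,"ax":0,"ay":0,"az":0},{"x":0,"y":0,"z":0,"ax":0,"ay":0,"az":0},{"x":0,"y":0,"z":0,"ax":0,"ay":0,"az":0}]'
python3 -m handwheel '[{"x":0,"y":0,"z":-0.005,"ax":0,"ay":0,"az":0},{"x":0,"y":0,"z":-0.005,"ax":0,"ay":0,"az":0},{"x":0,"y":0,"z":-0.005,"ax":0,"ay":0,"az":0},{"x":0,"y":0,"z":0,"ax":0,"ay":0,"az":0},{"x":0,"y":0,"z":0,"ax":0,"ay":0,"az":0},{"x":0,"y":0,"z":0,"ax":0,"ay":0,"az":0},{"x":0,"y":0,"z":0,"ax":0,"ay":0,"az":0},{"x":0,"y":0,"z":0,"ax":0,"ay":0,"az":0}]'
```

```text
clock: 12.0
position: [572.9, 0.0, 124.9]
ee_rot: [-0.65, 0.76, -0.001, 0.001]
contact_force: [-1.7, 0.2, 6.8]
gripper_width: 0.2
grasp_force: 3.3
clock: 12.8
position: [573.0, 0.0, 122.1]
ee_rot: [-0.65, 0.76, -0.001, 0.001]
contact_force: [-2.1, 1.5, 7.0]
gripper_width: 0.1
grasp_force: 3.5
```

It is sinking at 7 N as expected, and has not caught on the tooth yet. I continue gently.

```bash
python3 -m handwheel '[{"x":0,"y":0,"z":-0.005,"ax":0,"ay":0,"az":0},{"x":0,"y":0,"z":-0.005,"ax":0,"ay":0,"az":0},{"x":0,"y":0,"z":-0.005,"ax":0,"ay":0,"az":0},{"x":0,"y":0,"z":-0.003,"ax":0,"ay":0,"az":0},{"x":0,"y":0,"z":0,"ax":0,"ay":0,"az":0},{"x":0,"y":0,"z":0,"ax":0,"ay":0,"az":0},{"x":0,"y":0,"z":0,"ax":0,"ay":0,"az":0},{"x":0,"y":0,"z":0,"ax":0,"ay":0,"az":0}]'
```

```text
clock: 13.6
position: [573.1, 0.0, 118.5]
ee_rot: [-0.65, 0.76, -0.001, 0.001]
contact_force: [-0.9, 0.4, 7.2]
gripper_width: 0.2
grasp_force: 3.6
```

```bash
python3 -m handwheel '[{"x":0,"y":0,"z":-0.003,"ax":0,"ay":0,"az":0},{"x":0,"y":0,"z":-0.003,"ax":0,"ay":0,"az":0},{"x":0,"y":0,"z":0,"ax":0,"ay":0,"az":0},{"x":0,"y":0,"z":0,"ax":0,"ay":0,"az":0},{"x":0,"y":0,"z":0,"ax":0,"ay":0,"az":0},{"x":0,"y":0,"z":0,"ax":0,"ay":0,"az":0},{"x":0,"y":0,"z":0,"ax":0,"ay":0,"az":0},{"x":0,"y":0,"z":0,"ax":0,"ay":0,"az":0}]'
```

```text
clock: 14.4
position: [573.5, 0.0, 118.1]
ee_rot: [-0.65, 0.76, -0.001, 0.001]
contact_force: [-1.4, -0.7, 9.4]
gripper_width: 0.0
grasp_force: 5.1
```

The lid has stopped at 118.1 and the force is rising, which indicates it is home. I press once more to about 14 N to make sure, then retract.

```bash
python3 -m handwheel '[{"x":0,"y":0,"z":-0.003,"ax":0,"ay":0,"az":0},{"x":0,"y":0,"z":-0.002,"ax":0,"ay":0,"az":0},{"x":0,"y":0,"z":0,"ax":0,"ay":0,"az":0},{"x":0,"y":0,"z":0,"ax":0,"ay":0,"az":0},{"x":0,"y":0,"z":0,"ax":0,"ay":0,"az":0},{"x":0,"y":0,"z":0,"ax":0,"ay":0,"az":0},{"x":0,"y":0,"z":0,"ax":0,"ay":0,"az":0},{"x":0,"y":0,"z":0,"ax":0,"ay":0,"az":0}]'
```

```text
clock: 15.2
position: [573.6, -0.0, 118.0]
ee_rot: [-0.65, 0.76, -0.002, 0.002]
contact_force: [-3.1, 0.3, 13.6]
gripper_width: -0.1
grasp_force: 7.2
```

```bash
python3 -m handwheel '[{"x":0,"y":0,"z":0.05,"ax":0,"ay":0,"az":0},{"x":0,"y":0,"z":0.15,"ax":0,"ay":0,"az":0},{"x":0,"y":0,"z":0.2,"ax":0,"ay":0,"az":0},{"x":0,"y":0,"z":0.2,"ax":0,"ay":0,"az":0},{"x":-0.1,"y":-0.2,"z":0,"ax":0,"ay":0,"az":0},{"x":-0.1,"y":-0.2,"z":0,"ax":0,"ay":0,"az":0},{"x":-0.1,"y":-0.2,"z":0,"ax":0,"ay":0,"az":0},{"x":-0.1,"y":-0.2,"z":0,"ax":0,"ay":0,"az":0}]'
python3 -m handwheel '[{"x":-0.1,"y":-0.2,"z":0,"ax":0,"ay":0,"az":0},{"x":-0.1,"y":-0.2,"z":0,"ax":0,"ay":0,"az":0},{"x":0,"y":0,"z":0,"ax":0,"ay":0,"az":0},{"x":0,"y":0,"z":0,"ax":0,"ay":0,"az":0},{"x":0,"y":0,"z":0,"ax":0,"ay":0,"az":0},{"x":0,"y":0,"z":0,"ax":0,"ay":0,"az":0},{"x":0,"y":0,"z":0,"ax":0,"ay":0,"az":0},{"x":0,"y":0,"z":0,"ax":0,"ay":0,"az":0}]'
python3 - <<'E'
from bench import arm
from h import *
im={n:arm.get_image(n) for n in("top","side")}
ps={n:arm.camera_params(n) for n in im}
f=lambda a,w:cv2.resize(a,(w,400),interpolation=cv2.INTER_CUBIC)
cv2.imwrite("pics/e.png",np.hstack([f(im["top"][195:295,270:370],400),f(im["side"][200:300,250:350],400)])[:,:,::-1])
r={}
for n,roi,b in(("top",(306,230,334,258),(290,230,345,290)),("side",(286,228,318,256),(270,215,345,285))):
    s=blobs(im[n],(0,0,90),(179,60,255),roi)[0];k=blobs(im[n],(0,0,0),(179,255,45),b)
    print(n,s,k); r[n]=(ray(ps[n],s[1]),ray(ps[n],k[0][1]))
for i in(0,1): print(tri(r["top"][i],r["side"][i]))
E
```

```text
clock: 16.0
position: [490.9, -161.0, 234.6]
ee_rot: [-0.65, 0.76, 0.0, 0.0]
contact_force: [0.6, -0.5, -0.5]
gripper_width: 0.2
grasp_force: 0.0
clock: 16.8
position: [452.4, -239.2, 234.5]
ee_rot: [-0.65, 0.76, 0.0, -0.0]
contact_force: [0.7, 0.1, 0.1]
gripper_width: 0.4
grasp_force: 0.0
top (301, array([319.  , 243.56])) [(283, array([329.12, 268.73])), (54, array([314.65, 267.74]))]
side (231, array([300.36, 241.23])) [(15, array([316.33, 253.6 ])), (8, array([320.88, 251.5 ]))]
(array([572.00319304,   0.95571718, 121.57479517]), np.float64(1.313258261031503))
(array([526.95476118, -16.80623191,  89.93515461]), np.float64(19.869008105990464))
```

View pics/e.png

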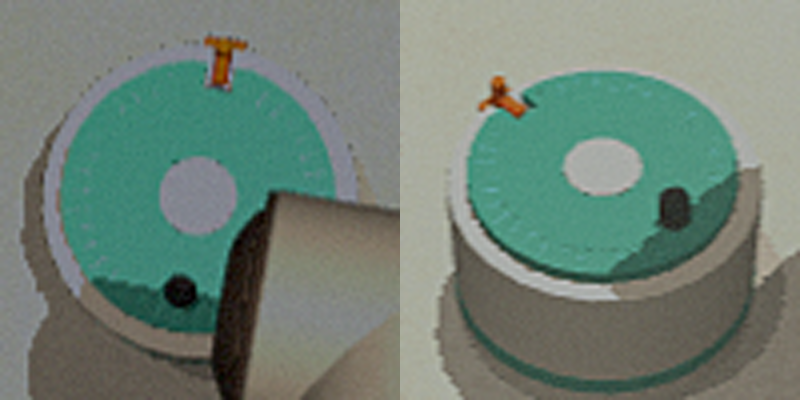

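In the final view the pin and tooth sit in the notch and the nub is opposite. The triangulated lid top is at about 121.6 mm, and with the same view-to-view offset as at the start that works out to roughly an 8 mm drop. The measured contact height of 118.0 mm under 13.6 N confirms the lid is home.

```bash
python3 -c "
from bench import arm;print(arm.job_done())"
```

```text
the job is handed in; nothing more can be done
None
```

The job is handed in: I pushed the lid round until its notch met the orange pin, pressed it home at 118 mm with about 14 N, and took the hand away, never going near the tumbler, tin or jar.

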